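# Fit the filter panel and hold it down

### The arm

A 6-joint arm with a two-finger parallel gripper is mounted at the origin on the work surface. World frame = base frame: x ahead of the robot, y to its left, z up, the work surface at z = 0. Lengths are in m, angles in degrees, forces in N, time in s.
With the tool pointing down it reaches from about 0.4 to 0.825 m from the base axis. Payload 7 kg.
Tool frame: the origin (TCP) lies midway between the tips of the shut fingers; the grasp point (between the pads) lies r.grasp_offset behind it (r.grasp_offset is the distance from the TCP to the grasp point, in m); z points along the fingers, y is the direction in which the jaws open and shut (so a half turn about z gives the same grasp; the last joint's range is limited). The gripper opens to 88 mm and grips with 3 to 60 N. Pads are 19 mm wide; open, the fingers measure 130 mm over their backs; the gripper's body (78 mm by 193 mm) begins 47 mm behind the grasp point.
Start: joints at [89.043, 20.546, 0.682, 0, -70.136, -16.507], TCP at [0.203, 0.644, 0.227] pointing down, gripper open.
Joint ranges: [-176.03, 176.03], [-82.01, 121.73], [-58.28, 71.71], [-173.87, 95.51], [-174.79, -0.11], [-173.66, 173.66]. Speed limits (degrees/s): [136.94, 136.94, 172.46, 180, 180, 180].

### API

Orientations are given as [roll, pitch, yaw] about the fixed x, y, z axes, in that order (R = Rz(yaw) Ry(pitch) Rx(roll)).
In Python, from plant import status, imaging, r gives the robot as it stands.
- The arm moves only by the tool apply_moves, never from a script. Its argument "moves" is a list of rows, each a list of 6 numbers: the shift along the tool's x, y, z in units of 200 mm (1.0 is 200 mm), then the turn, a rotation vector about the tool's x, y, z in units of 90 degrees (1.0 is 90 degrees). In form: [[tx, ty, tz, rx, ry, rz], ...]. A call has 1 to 12 rows; each row is the pose to reach, as a shift and turn from the pose measured when the call began, along the tool's axes at that moment; what a row does not reach only later rows make up. A row lasts 1/8 s, in which the tool goes at most 62.5 mm and 10.7 degrees, less where a joint would pass 70% of its speed; a pose out of reach is approached as far as the arm can. A call with a number of a shift or a turn outside -1 to 1 is refused whole. A call with a gripper value outside its range is refused whole. "hand" is the closure, from -1 (fully open) to 1 (shut), set as the call begins (left out, the last holds). The fingers move at their own pace and stop on an object; "grip_force" is the grip in N (left out, the last holds). Time passes only in rows, so rows that repeat a pose let the fingers close. It gives the time, the measured TCP pose, the force and the opening at its end, in the units of the state.
- status.get_state(): the state, without advancing time (a new reading comes with each control period).
- imaging.capture(name): name is "scene" or "side" or "wrist"; returns (picture, depth): 384x512x3 uint8, blue, green, red; 384x512 float32, m along the optical axis (not along the pixel's ray), 0 where there is no reading.
- imaging.camera_info(name): a dict with "fx", "fy", "cx", "cy" (pixels), "T" (4x4, takes a point from camera to world coordinates). Camera axes: x right, y up, looking along -z (the intrinsics and any distortion apply to the point x, -y, -z); pixel columns grow to the right and rows downward; lengths in m; the calibration is good to about 2 mm. A picture is of the moment at which its call begins: read the wrist's pose just before it. camera_info takes no time and is no camera call; for the wrist camera it gives the pose at the moment of the call.
- r.close_job(): hands the job in, once; it reports no verdict.
The state is a dict: "time_s": time; "joints": joint angles; "qd": joint speeds; "joint_torque": joint torques, N m; "tcp_pos": TCP position; "eef_rot": TCP orientation; "contact_force": force on the tool from outside, world axes, zero at the start; "moment": the same for the moment, N m; "gripper_width": finger opening in m.
Only numpy, scipy, OpenCV 4.12 (cv2) and the standard library are available. Lean on these libraries where they do the work, as an engineer would, in place of code of your own. Each camera call takes 0.05 s, during which the arm holds its last target.

### The job

The filter panel of the dust extractor has to go back on. Turn the quarter-turn fastener on the housing until its oblong head lines up with the way the panel's slot will lie, then put the panel on with its slot over the fastener, press it flush against the frame so the rubber gasket is fully squeezed, and finish while still holding it pressed there so that I can lock it. Leave the other things on the bench alone.

Things in the scene. Friction and masses are not known exactly. Their poses are not given: they have to be found in the camera images.
- housing: fixed grey sheet-metal filter housing of a bench dust extractor, 250 x 180 x 90 mm (x, y, z), origin at the centre of its underside on the bench, z up. Its flat top frame is at z = 90 mm and has an opening (x -70 to 40, y -40 to 40) with white filter pleats inside. A round steel duct spigot sticks out of its +x side by 42 mm; the fastener stands at the +x end of the top. The fitted panel is centred on the housing with its x and y axes along the housing's
- fastener (a joint): rotation of the fastener in the housing (rad), positive counter-clockwise seen from above; at 0 the long side of its head lies along the housing's y axis, as the panel's slot does when fitted. Starts 0.7 to 1.4 rad off; travel -0.6 to 1.7, stiff by friction (0.06 N m), stays where it is left
- fastener_top (a point): top centre of the steel quarter-turn fastener, 36 mm above the frame on the vertical turning axis. A thin neck carries an oblong head 10 mm wide, 30 mm long with flat sides, from 12 to 34 mm above the frame, with a slightly smaller 2 mm step on top and a dark screw slot along its length. The point turns with the head: its y axis lies along the head
- fastener_seat (a point): fixed point on the housing's frame (z = 90 mm) on the fastener's axis, 72 mm from the housing's centre along its +x
- gasket (a joint): how far the rubber gasket ring is squeezed (m): 0 = free, standing 8 mm above the frame; 0.008 = fully squeezed, panel flat on the frame. It is springy straight up and down: 7 N to start it moving, 11 N fully squeezed; the panel's own weight does not squeeze it. The ring runs round the opening, 132 x 100 mm outside, centred 15 mm from the housing's centre towards -x
- panel: loose flat aluminium access panel 190 x 120 x 6 mm (x, y, z), about 0.28 kg, lying on the bench, origin at the centre of its underside, z up, slot at its +x end
- handle (a point): centre of the panel's black bar handle, 45 mm above the panel's underside at the panel's centre. The bar runs along the panel's x: 92 mm long, 12 mm wide, 14 mm high, on two posts 68 mm apart (clear), free space of 32 mm under the bar
- slot (a point): centre, at the underside, of the slot through the panel: 18 mm along the panel's x by 38 mm along its y, 72 mm from the panel's centre along +x (4 mm play all round the aligned fastener head)
- spray_bottle: bystander: white bottle, 64 mm diameter, 170 mm high, origin under its centre
- screw_jar: bystander: glass jar, 60 mm diameter, 75 mm high, origin under its centre
- screwdriver: bystander: black-handled screwdriver lying on the bench between the housing and the panel, pointing away from the robot
Mind the look-alikes: they are no part of the job. Of the things that look like the panel, take the one that is nearest to the robot's base at the start.

How it is judged:
By the outcome, as a careful person would: the job done as asked, in the order asked, and still so for the second after the job is handed in, while the arm keeps its last pose, push and grip.
It also fails if it takes over 62 s, if anything falls off the work surface, if the arm or the gripper's body presses on something with over 40 N, if the wrist force passes 120 N, or if a joint passes its speed limit or range.

## Working session

There is one attempt and no reset: what is moved stays moved. The work goes in short steps, Python scripts to look and compute and a tool call to move; the robot and the scene stay as the last step left them, time stands still between calls to the robot, and variables do not carry over. Pictures are saved under pics/ and viewed, and the job is handed in when it is done.

Besides the shell and the picture viewer there is one more tool, called after ">>>" by a JSON object that holds its "api" and its "payload", one argument or row to a line. apply_moves: Moves the arm, as the interface text tells. Its arguments: {"type":"object","properties":{"moves":{"type":"array","items":{"type":"array","items":{"type":"number"}}},"hand":{"type":"number"},"grip_force":{"type":"number"}},"required":["moves"]}

```bash
ls; mkdir -p pics; python3 - <<'E'
from plant import status, imaging, r
import cv2, numpy as np
print(status.get_state()); print(r.grasp_offset)
for n in ("scene","side","wrist"):
    ci=imaging.camera_info(n); print(n,{k:(np.round(v,4).tolist() if k=='T' else v) for k,v in ci.items()})
    p,d=imaging.capture(n); cv2.imwrite(f"pics/{n}0.png",p); np.savez(f"{n}0.npz",p=p,d=d,T=ci['T'],K=[ci['fx'],ci['fy'],ci['cx'],ci['cy']])
E
```

```text
pics
{'time_s': 0.0, 'joints': array([ 8.90425922e+01,  2.05923376e+01,  6.32171487e-01, -2.24363811e-02,
       -7.01346996e+01, -1.65064052e+01]), 'qd': array([ 0.02328122, -0.03230131,  0.0039041 ,  0.05924082,  0.05120278,
        0.00169734]), 'joint_torque': array([ 1.92509484e-03, -5.82718456e+01,  2.93036610e+01,  6.99671879e+00,
        6.81074336e-03, -1.57251966e-04]), 'tcp_pos': array([0.20243968, 0.64339992, 0.22559304]), 'eef_rot': array([ 1.79903051e+02, -6.73437277e-03, -1.74714489e+01]), 'contact_force': array([-0.26798645,  0.56219827,  0.89614236]), 'moment': array([-0.02420021, -0.00353078, -0.0898084 ]), 'gripper_width': 0.08778073968425265}
0.0188
scene {'fx': 373.0673424380696, 'fy': 373.0673424380696, 'cx': 257.0116137799556, 'cy': 193.9888365121731, 'T': [[0.8381, -0.2982, 0.4567, 1.1772], [0.5452, 0.4836, -0.6848, -0.7925], [-0.0167, 0.8229, 0.5679, 0.7268], [0.0, 0.0, 0.0, 1.0]]}
side {'fx': 415.98335312357403, 'fy': 415.98335312357403, 'cx': 261.3178201100113, 'cy': 182.81105313320793, 'T': [[0.772, 0.3236, -0.5471, -0.0993], [-0.6354, 0.3701, -0.6777, -0.9639], [-0.0168, 0.8708, 0.4914, 0.8061], [0.0, 0.0, 0.0, 1.0]]}
wrist {'fx': 302.1368851528679, 'fy': 302.1368851528679, 'cx': 251.51232530754103, 'cy': 191.646166792671, 'T': [[-0.3, 0.9196, 0.2537, 0.2703], [-0.9539, -0.2897, -0.0781, 0.6198], [0.0017, -0.2655, 0.9641, 0.3829], [0.0, 0.0, 0.0, 1.0]]}
```

View pics/scene0.png

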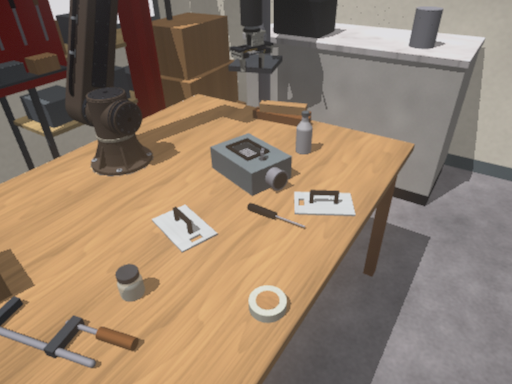

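View pics/side0.png

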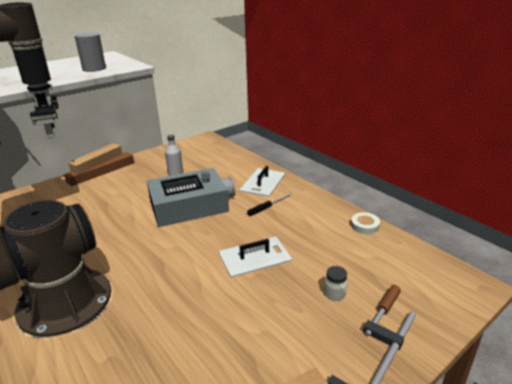

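View pics/wrist0.png

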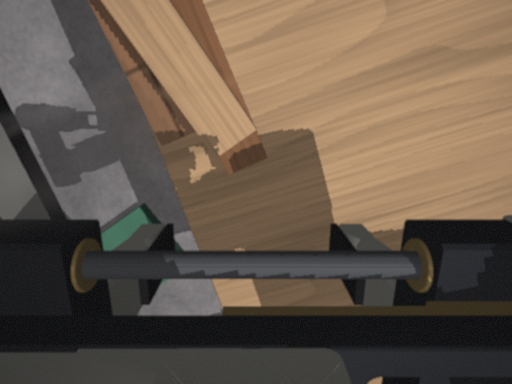

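The scene view shows the housing at (250,163) with the fastener near (264,152). Two things look like the panel: A at (184,227) and B at (323,203). In the side view they are A (255,256) and B (263,181). The screwdriver is at (275,215), the jar at (130,283) and the bottle at (304,133). I'll measure how far each panel is from the base and take a close crop.

```bash
cat > h.py <<'E'
import numpy as np, cv2
def load(n):
    z=np.load(n+".npz"); return z['p'],z['d'],z['T'],z['K']
def world(d,T,K):
    v,u=np.mgrid[0:d.shape[0],0:d.shape[1]]
    x=(u-K[2])/K[0]*d; y=-(v-K[3])/K[1]*d
    P=np.stack([x,y,-d,np.ones_like(d)],-1)@np.asarray(T).T
    return P[...,:3]
def proj(p,T,K):
    q=np.linalg.inv(T)@np.append(p,1); return K[2]+K[0]*q[0]/-q[2], K[3]+K[1]*q[1]/q[2]
E
python3 - <<'E'
from h import *
for n,pts in (("scene0",dict(A=(175,228),B=(310,207),fast=(264,152),house=(235,163),drv=(262,211),jar=(128,272),bot=(304,128),table=(230,240))),("side0",dict(A=(240,262),B=(255,186),fast=(206,174),jar=(337,272),bot=(172,145),drv=(262,207)))):
    p,d,T,K=load(n); W=world(d,T,K); 
    print(n,(d==0).mean())
    for k,(u,v) in pts.items(): print(k,np.round(W[v,u],3),round(float(np.hypot(*W[v,u][:2])),3))
p,d,T,K=load("scene0"); a=cv2.resize(p[110:270,130:370],None,fx=3.3,fy=3.3,interpolation=cv2.INTER_CUBIC); cv2.imwrite("pics/crop1.png",a)
E
```

```text
scene0 0.003916422526041667
A [ 0.484 -0.205  0.005] 0.526
B [0.784 0.103 0.007] 0.791
fast [0.569 0.168 0.117] 0.593
house [0.497 0.095 0.088] 0.506
drv [ 0.671 -0.008  0.018] 0.671
jar [ 0.57  -0.442  0.075] 0.721
bot [0.592 0.422 0.112] 0.727
table [ 0.655 -0.157  0.001] 0.674
side0 0.0054779052734375
A [ 0.443 -0.187  0.009] 0.48
B [0.756 0.134 0.008] 0.767
fast [0.56  0.162 0.118] 0.583
jar [ 0.564 -0.446  0.075] 0.719
bot [0.575 0.428 0.135] 0.717
drv [ 0.666 -0.017  0.022] 0.667
```

View pics/crop1.png

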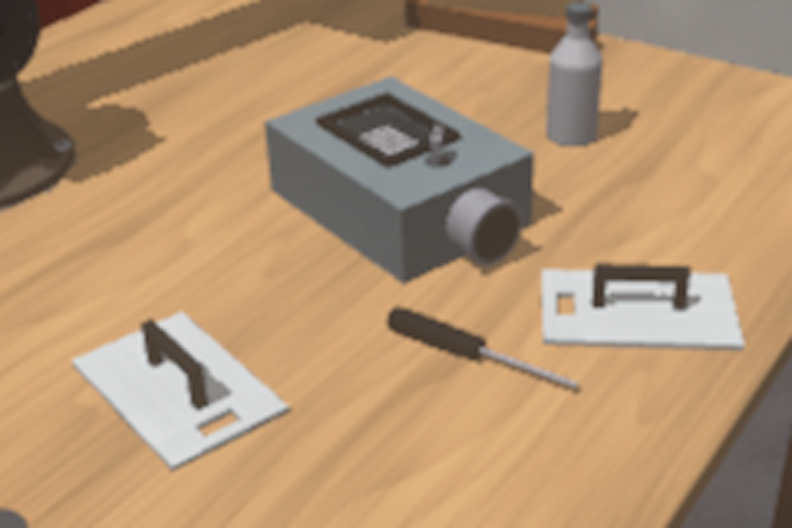

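The crop shows A (crop 180,390) as a plain panel with its slot near (215,420). It is about 0.5 m from the base and B is about 0.78 m, so A is the one. Now I'll fit the poses of the panel and the housing.

```bash
python3 - <<'E'
from h import *
for n in ("scene0","side0"):
    p,d,T,K=load(n); W=world(d,T,K)
    def rect(m,name):
        P=W[m][:,:2].astype(np.float32)*1000
        (c,s,a)=cv2.minAreaRect(P); print(n,name,len(P),np.round(c,1),np.round(s,1),round(a,2), 'zmed',np.median(W[m][:,2]).round(4))
    X,Y,Z=W[...,0],W[...,1],W[...,2]
    m=(abs(Z-.09)<.006)&(X>.3)&(X<.75)&(Y>0)&(Y<.3); rect(m,'housing top')
    g=p.min(-1)>150
    m=g&(abs(Z-.006)<.01)&(X>.3)&(X<.62)&(Y>-.35)&(Y<-.08)
    m=cv2.morphologyEx(m.astype(np.uint8),cv2.MORPH_OPEN,np.ones((3,3)))>0
    rect(m,'panel')
    m=(Z>.034)&(Z<.06)&(X>.3)&(X<.62)&(Y>-.35)&(Y<-.08); rect(m,'handle')
    m=(Z>.104)&(Z<.14)&(X>.45)&(X<.68)&(Y>0.1)&(Y<.25); rect(m,'fastener')
    print(np.round(W[m][:,:3],3)[::max(1,m.sum()//12)])
E
```

```text
scene0 housing top 1314 [512.6 187.1] [187.1 297. ] 71.66 zmed 0.0905
scene0 panel 1314 [ 494.1 -180.9] [120.5 204. ] 72.38 zmed 0.0063
scene0 handle 131 [ 500.3 -182.4] [13.2 94.9] 72.34 zmed 0.051
scene0 fastener 31 [564.5 165.4] [10.3 27.4] 31.28 zmed 0.1207
[[0.559 0.177 0.13 ]
 [0.559 0.177 0.126]
 [0.564 0.164 0.129]
 [0.563 0.178 0.123]
 [0.564 0.163 0.126]
 [0.565 0.175 0.121]
 [0.566 0.16  0.124]
 [0.566 0.173 0.118]
 [0.57  0.153 0.124]
 [0.569 0.168 0.117]
 [0.569 0.155 0.119]
 [0.564 0.175 0.109]
 [0.568 0.157 0.114]
 [0.563 0.158 0.108]
 [0.57  0.161 0.109]
 [0.572 0.156 0.108]]
side0 housing top 1399 [510.5 181.5] [190.8 290.3] 72.1 zmed 0.0912
side0 panel 1319 [ 501.8 -182.1] [134.9 197.1] 70.95 zmed 0.0068
side0 handle 190 [ 497.1 -186.8] [15.9 92.1] 71.98 zmed 0.0498
side0 fastener 58 [557.4 163.1] [13.1 31.6] 30.61 zmed 0.1178
[[0.553 0.174 0.128]
 [0.562 0.163 0.129]
 [0.556 0.167 0.125]
 [0.565 0.154 0.127]
 [0.553 0.169 0.121]
 [0.561 0.155 0.124]
 [0.554 0.172 0.116]
 [0.56  0.154 0.122]
 [0.551 0.167 0.115]
 [0.562 0.158 0.115]
 [0.553 0.171 0.109]
 [0.559 0.153 0.114]
 [0.554 0.167 0.106]
 [0.559 0.148 0.112]
 [0.562 0.153 0.105]]
```

Panel A sits at about (0.498,-0.183) with yaw about -18°. The housing is at about (0.511,0.184), also yaw about -18°. The fastener head's long axis lies at about 121°, which makes the joint about +49°. Next I'll move the wrist camera over the fastener.

>>> {"api": "apply_moves", "payload": {
  "moves": [
    [0.3, 0.2, -0.37, 0, 0, 0],
    [0.5, 0.35, -0.37, 0, 0, 0],
    [0.81, 0.58, -0.37, 0, 0, 0],
    [0.81, 0.58, -0.37, 0, 0, 0],
    [0.81, 0.58, -0.37, 0, 0, 0]
  ],
  "hand": -1
}}

```text
time_s: 0.78
tcp_pos: [0.3235, 0.4824, 0.3008]
eef_rot: [180.0, -0.0, -17.6]
contact_force: [-0.5, 0.6, -0.0]
gripper_width: 0.0876
```

>>> {"api": "apply_moves", "payload": {
  "moves": [
    [0.3, 0.2, 0, 0, 0, 0],
    [0.5, 0.35, 0, 0, 0, 0],
    [0.81, 0.58, 0, 0, 0, 0],
    [0.81, 0.58, 0, 0, 0, 0],
    [0.81, 0.58, 0, 0, 0, 0]
  ]
}}

```text
time_s: 1.4
tcp_pos: [0.4431, 0.3227, 0.3006]
eef_rot: [180.0, 0.0, -17.7]
contact_force: [-0.0, 0.6, 0.7]
gripper_width: 0.0874
```

>>> {"api": "apply_moves", "payload": {
  "moves": [
    [0.3, 0.2, 0, 0, 0, 0],
    [0.5, 0.35, 0, 0, 0, 0],
    [0.72, 0.58, 0, 0, 0, 0],
    [0.72, 0.58, 0, 0, 0, 0],
    [0.72, 0.58, 0, 0, 0, 0],
    [0.72, 0.58, 0, 0, 0, 0]
  ]
}}

```text
time_s: 2.15
tcp_pos: [0.5445, 0.1701, 0.3005]
eef_rot: [180.0, 0.0, -17.6]
contact_force: [-0.2, -0.2, -0.6]
gripper_width: 0.0878
```

```bash
cat > snap.py <<'E'
from plant import status, imaging, r
import cv2, numpy as np, sys
n,name=sys.argv[1:3]
s=status.get_state(); ci=imaging.camera_info(n); p,d=imaging.capture(n)
cv2.imwrite(f"pics/{name}.png",p); np.savez(name+".npz",p=p,d=d,T=ci['T'],K=[ci['fx'],ci['fy'],ci['cx'],ci['cy']],tcp=s['tcp_pos'],rot=s['eef_rot'])
print(s['time_s'],s['tcp_pos'].round(4),s['eef_rot'].round(2),s['joints'].round(1),s['contact_force'].round(1),s['moment'].round(2),s['gripper_width'])
E
python3 snap.py wrist w1
```

```text
2.15 [0.5445 0.1701 0.3005] [ 1.7999e+02  2.0000e-02 -1.7590e+01] [ 37.    8.4  -6.   -0.  -75.6  35.4] [-0.2 -0.2 -0.6] [0.   0.   0.04] 0.08776734027374744
```

View pics/w1.png

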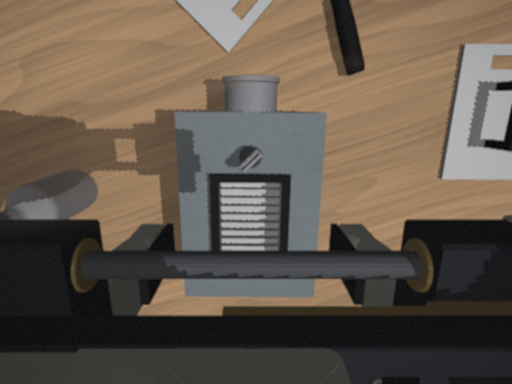

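The wrist view shows the housing with its +x (spigot) end up. The fastener is at about (250,158), its slot rising to the right. The top-plate corners are near (177,113) and (325,113). I'll measure the details from this.

```bash
python3 - <<'E'
from h import *
p,d,T,K=load("w1"); W=world(d,T,K); X,Y,Z=W[...,0],W[...,1],W[...,2]
m=(abs(Z-.09)<.006); 
n,l,st,c=cv2.connectedComponentsWithStats(m.astype(np.uint8)); i=1+np.argmax(st[1:,4]); m=l==i
P=W[m]; print(len(P),np.median(P[:,2]))
cc,s,a=cv2.minAreaRect((P[:,:2]*1000).astype(np.float32)); print(np.round(cc,1),np.round(s,1),a)
# edges: left/right/top boundary lines by subset in rotated frame
for yaw in (-17.5,-18,-18.5):
    y=np.radians(yaw); ex=np.array([np.cos(y),np.sin(y)]); ey=np.array([-ex[1],ex[0]])
    u=P[:,:2]@ex; v=P[:,:2]@ey
    out=[]
    for lo in np.arange(u.max()-.1,u.max()-.005,.01):
        k=(u>=lo)&(u<lo+.01); out.append((v[k].min(),v[k].max()))
    out=np.array(out); 
    print(yaw,'slopeL,R deg',np.degrees(np.polyfit(np.arange(len(out))*.01,out,1)[0]).round(2),'vmid',out.mean(0).round(4),out.mean().round(4),'umax',np.percentile(u,99.9).round(4))
m=(Z>.117)&(X>.5)&(X<.62)&(Y>.12)&(Y<.21)
Q=W[m]; print('fast',len(Q),Q[:,2].max(),np.median(Q[:,2])); 
Q=Q[Q[:,2]>.121]; r=cv2.minAreaRect((Q[:,:2]*1000).astype(np.float32)); print(len(Q),r)
_,ev=np.linalg.eigh(np.cov(Q[:,:2].T)); print(Q[:,:2].mean(0),np.degrees(np.arctan2(ev[1,1],ev[0,1])))
a=cv2.resize(p[130:190,210:290],None,fx=9,fy=9,interpolation=cv2.INTER_CUBIC); cv2.imwrite("pics/w1c.png",a)
E
```

```text
13548 0.08903580185505916
[524.2 176.1] [180.4 178.7] 71.95927429199219
-17.5 slopeL,R deg [-0.7  -0.47] vmid [0.2353 0.4151] 0.3252 umax 0.537
-18 slopeL,R deg [-0.18  0.06] vmid [0.2395 0.4194] 0.3295 umax 0.5334
-18.5 slopeL,R deg [0.36 0.56] vmid [0.2437 0.4235] 0.3336 umax 0.5308
fast 50053 0.4576408553207792 0.40293527495326376
50041 ((558.7135620117188, 164.9992218017578), (107.05340576171875, 89.99494171142578), 0.003366975812241435)
[0.57100482 0.16660469] 68.0793896933341
```

View pics/w1c.png

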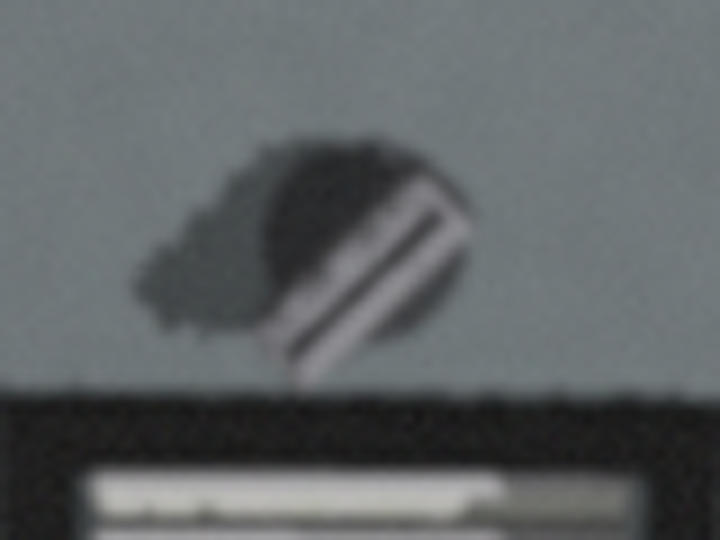

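```bash
cat >> h.py <<'E'
def onplane(u,v,z,T,K):
    T=np.asarray(T); r=T[:3,:3]@np.array([(u-K[2])/K[0],-(v-K[3])/K[1],-1.]); o=T[:3,3]; return o+r*(z-o[2])/r[2]
E
python3 - <<'E'
from h import *
p,d,T,K=load("w1")
f=lambda a,b:onplane(210+(a+.5)/9-.5,130+(b+.5)/9-.5,.126,T,K)[:2]
A,B=f(290,355),f(440,212); print(A,B,(A+B)/2,np.degrees(np.arctan2(*(B-A)[::-1])))
C=[f(*q) for q in((425,175),(470,228),(262,330),(300,385))]
print(np.mean(C,0),[np.degrees(np.arctan2(*(C[i]-C[j])[::-1])) for i,j in((0,2),(1,3))])
E
```

```text
[0.55322799 0.175955  ] [0.56457899 0.15297039] [0.55890349 0.16446269] -63.71744832735647
[0.55938693 0.16441296] [np.float64(-63.93440964682711), np.float64(-64.50808403457562)]
```

The head's long axis lies at -64°, so the joint is about +44°, and its axis is at (0.559,0.1645). I'll line the jaws up with the head and go down.

>>> {"api": "apply_moves", "payload": {
  "moves": [
    [0.078, 0.005, 0, 0, 0, 0.11],
    [0.078, 0.005, 0.1, 0, 0, 0.22],
    [0.078, 0.005, 0.2, 0, 0, 0.33],
    [0.078, 0.005, 0.35, 0, 0, 0.43],
    [0.078, 0.005, 0.5, 0, 0, 0.516],
    [0.078, 0.005, 0.5, 0, 0, 0.516],
    [0.078, 0.005, 0.5, 0, 0, 0.516]
  ]
}}

```text
time_s: 3.08
tcp_pos: [0.5595, 0.1653, 0.2019]
eef_rot: [-179.9, -0.0, -63.8]
contact_force: [0.5, 0.2, 0.3]
gripper_width: 0.0876
```

```bash
python3 snap.py wrist w2
```

```text
3.075 [0.5595 0.1653 0.2019] [-1.7993e+02 -2.0000e-02 -6.3770e+01] [ 35.7  12.9 -13.3   0.  -63.7  -9.5] [0.5 0.2 0.3] [ 0.01 -0.01  0.03] 0.08762820678606299
```

View pics/w2.png

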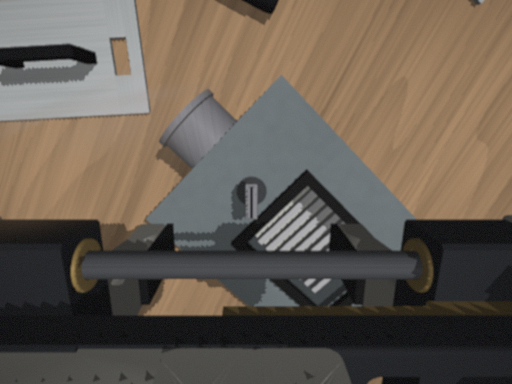

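The head is upright at (251,200), centred between the fingers and lined up with the tool's x axis. I'll go down and grip.

>>> {"api": "apply_moves", "payload": {
  "moves": [
    [0, 0, 0.2, 0, 0, 0],
    [0, 0, 0.4, 0, 0, 0],
    [0, 0, 0.5, 0, 0, 0],
    [0, 0, 0.5, 0, 0, 0],
    [0, 0, 0.5, 0, 0, 0]
  ]
}}

```text
time_s: 3.75
tcp_pos: [0.561, 0.166, 0.104]
eef_rot: [-179.7, -0.0, -63.7]
contact_force: [0.2, -0.0, 1.2]
gripper_width: 0.0877
```

>>> {"api": "apply_moves", "payload": {
  "moves": [
    [0, 0, 0, 0, 0, 0],
    [0, 0, 0, 0, 0, 0],
    [0, 0, 0, 0, 0, 0],
    [0, 0, 0, 0, 0, 0],
    [0, 0, 0, 0, 0, 0],
    [0, 0, 0, 0, 0, 0],
    [0, 0, 0, 0, 0, 0],
    [0, 0, 0, 0, 0, 0]
  ],
  "hand": 1,
  "grip_force": 30
}}

```text
time_s: 4.75
tcp_pos: [0.561, 0.166, 0.104]
eef_rot: [-179.7, -0.0, -63.7]
contact_force: [-0.7, 0.8, 0.3]
gripper_width: 0.0133
```

```bash
python3 snap.py wrist w3
```

```text
4.75 [0.561 0.166 0.104] [-1.7975e+02 -1.0000e-02 -6.3750e+01] [ 35.7  18.2 -20.3   0.1 -51.3  -9.4] [-0.7  0.8  0.3] [-0.    0.02  0.04] 0.013277934212067776
```

View pics/w3.png

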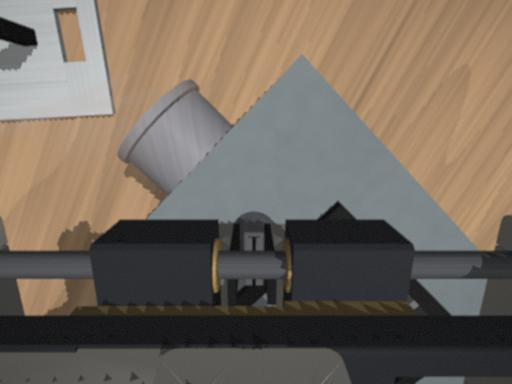

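>>> {"api": "apply_moves", "payload": {
  "moves": [
    [0, 0, 0, 0, 0, 0],
    [0, 0, 0, 0, 0, 0],
    [0, 0, 0, 0, 0, 0]
  ]
}}

```text
time_s: 5.18
tcp_pos: [0.5601, 0.1655, 0.1039]
eef_rot: [-179.9, -0.0, -63.8]
contact_force: [-1.2, -0.1, 2.2]
gripper_width: 0.01
```

```bash
python3 snap.py wrist w3
```

```text
5.175 [0.5601 0.1655 0.1039] [-1.7986e+02 -2.0000e-02 -6.3760e+01] [ 35.7  18.2 -20.3   0.1 -51.4  -9.5] [-1.2 -0.1  2.2] [0.09 0.63 0.05] 0.01001135593354537
```

>>> {"api": "apply_moves", "payload": {
  "moves": [
    [0, 0, 0, 0, 0, 0.08],
    [0, 0, 0, 0, 0, 0.16],
    [0, 0, 0, 0, 0, 0.24],
    [0, 0, 0, 0, 0, 0.32],
    [0, 0, 0, 0, 0, 0.41],
    [0, 0, 0, 0, 0, 0.491],
    [0, 0, 0, 0, 0, 0.491],
    [0, 0, 0, 0, 0, 0.491],
    [0, 0, 0, 0, 0, 0.491]
  ]
}}

```text
time_s: 6.35
tcp_pos: [0.5586, 0.1654, 0.1039]
eef_rot: [180.0, 0.0, -108.0]
contact_force: [-8.0, 1.0, 6.4]
gripper_width: 0.0098
```

```bash
python3 snap.py wrist w4
```

```text
6.35 [0.5586 0.1654 0.1039] [ 1.7999e+02  2.0000e-02 -1.0796e+02] [ 35.7  18.1 -20.4  -0.  -51.5 -53.6] [-8.   1.   6.4] [ 0.74  3.   -0.07] 0.009768078007295075
```

View pics/w4.png

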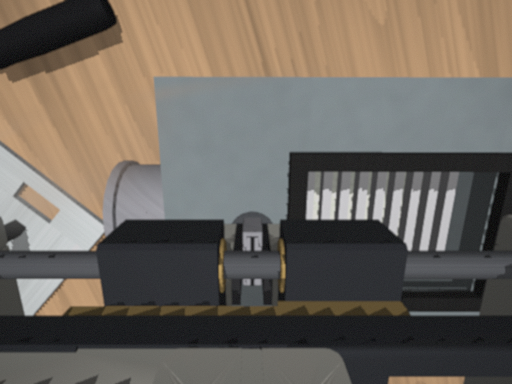

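The head is upright at (252,240), square to the housing edge at row 78. I'll release it and rise.

>>> {"api": "apply_moves", "payload": {
  "moves": [
    [0, 0, 0, 0, 0, 0],
    [0, 0, 0, 0, 0, 0],
    [0, 0, 0, 0, 0, 0],
    [0, 0, 0, 0, 0, 0],
    [0, 0, -0.2, 0, 0, 0],
    [0, 0, -0.5, 0, 0, 0],
    [0, 0, -0.7, 0, 0, 0],
    [0, 0, -0.7, 0, 0, 0],
    [0, 0, -0.7, 0, 0, 0]
  ],
  "hand": -1
}}

```text
time_s: 7.52
tcp_pos: [0.5582, 0.1652, 0.2434]
eef_rot: [180.0, 0.0, -108.0]
contact_force: [-0.1, -0.2, -0.2]
gripper_width: 0.0872
```

```bash
python3 snap.py wrist w5; python3 - <<'E'
import cv2
p=cv2.imread('pics/w5.png'); cv2.imwrite('pics/w5c.png',cv2.resize(p[60:230,120:420],None,fx=2.6,fy=2.6,interpolation=cv2.INTER_CUBIC))
cv2.imwrite('pics/w5d.png',cv2.resize(p[150:220,210:290],None,fx=8,fy=8,interpolation=cv2.INTER_CUBIC))
E
```

```text
7.525 [0.5582 0.1652 0.2434] [ 1.7996e+02  2.0000e-02 -1.0797e+02] [ 35.7  11.3  -9.9  -0.  -68.9 -53.6] [-0.1 -0.2 -0.2] [ 0.03 -0.02  0.02] 0.08716616150898883
```

View pics/w5c.png

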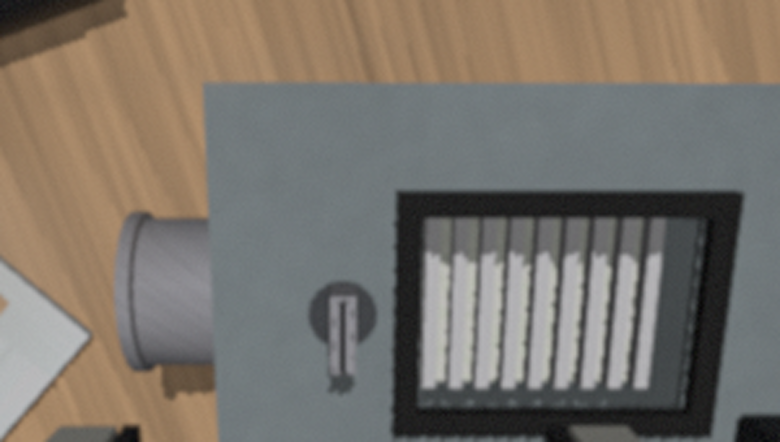

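View pics/w5d.png

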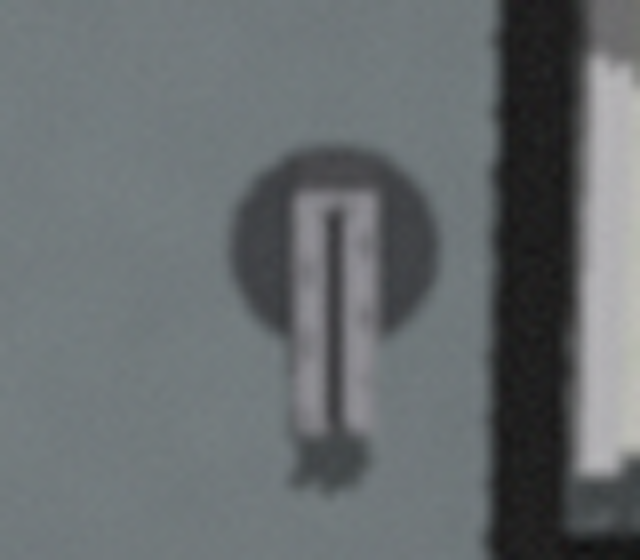

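The head now lies square to the housing. I'll measure its position and angle, and plan the move to the panel.

```bash
python3 - <<'E'
from h import *
p,d,T,K=load("w5")
f=lambda a,b:onplane(210+(a+.5)/8-.5,150+(b+.5)/8-.5,.126,T,K)[:2]
A,B=f(335,205),f(337,430); print((A+B)/2,np.degrees(np.arctan2(*(A-B)[::-1])))
C=[f(*q) for q in((292,188),(380,188),(297,437),(375,437))]; print(np.mean(C,0))
W=world(d,T,K);m=(abs(W[...,2]-.09)<.006)
n,l,st,c=cv2.connectedComponentsWithStats(m.astype(np.uint8)); m=l==1+np.argmax(st[1:,4])
P=W[m];Z=np.median(P[:,2]);print('z',Z)
e=[];rows=[]
for u in range(205,400,5):
    v=np.where(m[:,u])[0].min(); e.append(W[v,u,:2])
e=np.array(e); q=np.polyfit(e[:,0],e[:,1],1); print('far edge angle',np.degrees(np.arctan(q[0])), 'dist',(e@[np.sin(np.radians(17.95)),np.cos(np.radians(17.95))]).mean())
e=[]
for v in range(105,200,5):
    u=np.where(m[v,:])[0].min(); e.append(W[v,u,:2])
e=np.array(e);q=np.polyfit(e[:,1],e[:,0],1); print('end edge angle',-np.degrees(np.arctan(q[0])),'u',(e@[np.cos(np.radians(17.95)),-np.sin(np.radians(17.95))]).mean())
E
```

```text
[0.55829779 0.16466398] -107.46745070955393
[0.55812367 0.1641223 ]
z 0.08902254166909052
far edge angle -18.00599548182558 dist 0.23976131874601675
end edge angle -18.234671626024465 u 0.5330008476412864
```

>>> {"api": "apply_moves", "payload": {
  "moves": [
    [0.2, 0, 0, 0, 0, -0.1],
    [0.45, 0, 0, 0, 0, -0.2],
    [0.7, 0, 0, 0, 0, -0.3],
    [0.95, 0, 0, 0, 0, -0.4],
    [0.95, 0, 0, 0, 0, -0.5],
    [0.95, 0, 0, 0, 0, -0.5]
  ]
}}

```text
time_s: 8.32
tcp_pos: [0.4988, -0.0163, 0.242]
eef_rot: [179.8, 0.0, -63.1]
contact_force: [-0.0, -0.3, 0.0]
gripper_width: 0.0872
```

```bash
cat > plan.py <<'E'
# usage: plan.py x y z yaw -> shift/turn in move units from present pose
from plant import status
import numpy as np, sys
from scipy.spatial.transform import Rotation as R
x,y,z,yaw=map(float,sys.argv[1:5]); s=status.get_state()
Rc=R.from_euler('xyz',s['eef_rot'],degrees=True); Rt=R.from_euler('xyz',[180,0,yaw],degrees=True)
print(s['time_s'],s['tcp_pos'].round(4),s['eef_rot'].round(2)); print((Rc.inv().apply(np.array([x,y,z])-s['tcp_pos'])/.2).round(3),((Rc.inv()*Rt).as_rotvec(degrees=True)/90).round(3))
E
python3 plan.py .498 -.183 .25 -18
```

```text
8.325 [ 0.4988 -0.0163  0.242 ] [ 1.7982e+02  5.0000e-02 -6.3090e+01]
[ 0.741  0.381 -0.04 ] [ 0.002  0.001 -0.501]
```

>>> {"api": "apply_moves", "payload": {
  "moves": [
    [0.2, 0.1, -0.04, 0, 0, -0.1],
    [0.4, 0.2, -0.04, 0, 0, -0.2],
    [0.6, 0.3, -0.04, 0, 0, -0.3],
    [0.74, 0.38, -0.04, 0, 0, -0.4],
    [0.74, 0.38, -0.04, 0, 0, -0.5],
    [0.74, 0.38, -0.04, 0, 0, -0.5],
    [0.74, 0.38, -0.04, 0, 0, -0.5]
  ]
}}

```text
time_s: 9.2
tcp_pos: [0.4982, -0.1821, 0.2497]
eef_rot: [179.9, 0.2, -18.3]
contact_force: [-0.1, -0.3, 0.6]
gripper_width: 0.0879
```

```bash
python3 snap.py wrist w6
```

```text
9.2 [ 0.4982 -0.1821  0.2497] [179.89   0.2  -18.33] [  1.1   6.1 -15.3   0.  -68.8  70.5] [-0.1 -0.3  0.6] [ 0.    0.03 -0.01] 0.08791543629885755
```

View pics/w6.png

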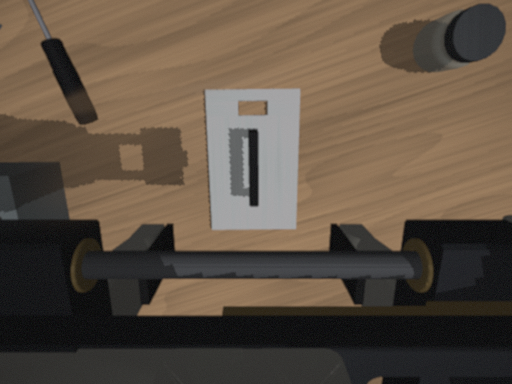

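The whole panel is in view, with corners near (205,89), (300,89), (298,229) and (212,229). The slot is at (252,108), and the bar runs from (253,130) to (254,206).

```bash
python3 - <<'E'
from h import *
p,d,T,K=load("w6"); W=world(d,T,K)
X,Y,Z=W[...,0],W[...,1],W[...,2]
m=(p.min(-1)>120)&(abs(Z-.006)<.008); m[:80]=0;m[235:]=0;m[:,:195]=0;m[:,310:]=0
m=cv2.morphologyEx(m.astype(np.uint8),cv2.MORPH_OPEN,np.ones((3,3)))>0
c,s,a=cv2.minAreaRect((W[m][:,:2]*1000).astype(np.float32)); print('panel depth',np.round(c,1),np.round(s,1),a)
# image contour rect on plane
cnt=max(cv2.findContours(m.astype(np.uint8),0,1)[0],key=cv2.contourArea)[:,0]
Q=np.array([onplane(u,v,.006,T,K)[:2] for u,v in cnt]); r=cv2.minAreaRect((Q*1000).astype(np.float32)); print('panel plane',r)
yaw=np.radians(-18); ex=np.array([np.cos(yaw),np.sin(yaw)]);ey=np.array([-ex[1],ex[0]])
# edges side fits
for side in('L','R'):
    pts=[]
    for v in range(95,225,3):
        us=np.where(m[v])[0]; u=us.min()-.5 if side=='L' else us.max()+.5; pts.append(onplane(u,v,.006,T,K)[:2])
    pts=np.array(pts); q=np.polyfit(pts[:,0],pts[:,1],1); print(side,np.degrees(np.arctan(q[0])),(pts@ey).mean())
h=(Z>.04)&(Z<.06)&(X>.3)&(X<.62)&(Y<-.08)&(Y>-.3); h[215:]=0
r=cv2.minAreaRect((W[h][:,:2]*1000).astype(np.float32)); print('handle',h.sum(),r,np.median(Z[h]))
b=p.max(-1)<60; b[:120]=0;b[215:]=0;b[:,:245]=0;b[:,265:]=0
pts=np.array([onplane(u,v,.052,T,K)[:2] for v,u in np.argwhere(b)]); print(b.sum(),cv2.minAreaRect((pts*1000).astype(np.float32)))
# slot centre
sl=(~m); sl[:97]=0; sl[118:]=0; sl[:,:230]=0; sl[:,275:]=0
pts=np.array([onplane(u,v,.006,T,K)[:2] for v,u in np.argwhere(sl)]); r=cv2.minAreaRect((pts*1000).astype(np.float32));print('slot',sl.sum(),r, (np.array(r[0])/1000-.072*ex))
E
```

```text
panel depth [ 494.9 -187. ] [121.5 194.7] 72.36582946777344
panel plane ((496.4767150878906, -187.065185546875), (120.12535858154297, 190.88092041015625), 72.33524322509766)
L -17.777554011065252 0.03550134928183463
R -17.730068392677257 -0.08419882994498917
handle 764 ((497.3485107421875, -186.90411376953125), (11.933696746826172, 90.45489501953125), 71.9844741821289) 0.0508792838579101
612 ((498.3414306640625, -187.02224731445312), (9.73238754272461, 90.92855072021484), 71.96236419677734)
slot 421 ((566.9484252929688, -209.40017700195312), (37.21181106567383, 19.635257720947266), 71.67987060546875) [ 0.49847236 -0.18715095]
```

```bash
python3 plan.py .4977 -.187 .026 -17.85
```

```text
9.25 [ 0.4982 -0.1821  0.2498] [179.9    0.19 -18.27]
[0.009 0.022 1.119] [ 0.001  0.002 -0.005]
```

>>> {"api": "apply_moves", "payload": {
  "moves": [
    [0.008, 0.022, 0.25, 0, 0.002, -0.005],
    [0.008, 0.022, 0.5, 0, 0.002, -0.005],
    [0.008, 0.022, 0.65, 0, 0.002, -0.005],
    [0.008, 0.022, 0.7, 0, 0.002, -0.005],
    [0.008, 0.022, 0.7, 0, 0.002, -0.005]
  ]
}}

```text
time_s: 9.88
tcp_pos: [0.4982, -0.1866, 0.11]
eef_rot: [179.9, 0.0, -17.8]
contact_force: [-0.4, 0.0, 0.7]
gripper_width: 0.0877
```

```bash
python3 snap.py wrist w7; python3 plan.py .4977 -.187 .026 -17.85
```

```text
9.875 [ 0.4982 -0.1866  0.11  ] [ 1.7988e+02  3.0000e-02 -1.7840e+01] [  0.7  13.4 -26.3   0.1 -50.3  71.4] [-0.4  0.   0.7] [-0.03 -0.04 -0.02] 0.08770050175660814
9.925 [ 0.4987 -0.1868  0.1108] [ 1.799e+02 -6.000e-02 -1.782e+01]
[-0.005  0.002  0.424] [ 0.001 -0.001  0.   ]
```

View pics/w7.png

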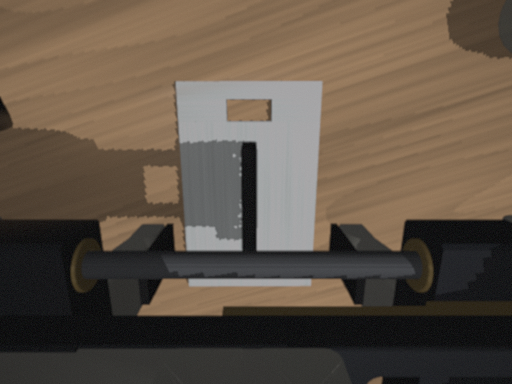

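>>> {"api": "apply_moves", "payload": {
  "moves": [
    [-0.005, -0.004, 0.15, 0, 0, 0],
    [-0.005, -0.004, 0.3, 0, 0, 0],
    [-0.005, -0.004, 0.4, 0, 0, 0],
    [-0.005, -0.004, 0.425, 0, 0, 0],
    [-0.005, -0.004, 0.425, 0, 0, 0]
  ]
}}

```text
time_s: 10.55
tcp_pos: [0.4989, -0.1859, 0.0268]
eef_rot: [179.9, -0.1, -17.8]
contact_force: [0.4, -0.8, 0.3]
gripper_width: 0.0881
```

>>> {"api": "apply_moves", "payload": {
  "moves": [
    [0, 0, 0, 0, 0, 0],
    [0, 0, 0, 0, 0, 0],
    [0, 0, 0, 0, 0, 0],
    [0, 0, 0, 0, 0, 0],
    [0, 0, 0, 0, 0, 0],
    [0, 0, 0, 0, 0, 0],
    [0, 0, 0, 0, 0, 0],
    [0, 0, 0, 0, 0, 0],
    [0, 0, 0, 0, 0, 0],
    [0, 0, 0, 0, 0, 0],
    [0, 0, 0, 0, 0, 0]
  ],
  "hand": 1,
  "grip_force": 55
}}

```text
time_s: 11.92
tcp_pos: [0.499, -0.1858, 0.0268]
eef_rot: [179.9, -0.2, -17.8]
contact_force: [1.5, 0.5, -0.9]
gripper_width: 0.0118
```

```bash
python3 snap.py wrist w8; python3 snap.py side s8; python3 -c "
import cv2;p=cv2.imread('pics/s8.png');cv2.imwrite('pics/s8c.png',cv2.resize(p[150:300,130:330],None,fx=4,fy=4,interpolation=2))"
```

```text
11.925 [ 0.499  -0.1858  0.0268] [ 1.7992e+02 -1.5000e-01 -1.7810e+01] [  0.8  19.8 -31.3   0.2 -38.8  71.2] [ 1.5  0.5 -0.9] [ 0.17 -0.18 -0.  ] 0.011785162460043914
11.975 [ 0.499  -0.1858  0.0268] [ 1.7992e+02 -1.5000e-01 -1.7820e+01] [  0.8  19.8 -31.3   0.2 -38.8  71.2] [ 0.   1.3 -1.3] [ 0.13 -0.13  0.03] 0.011300664294468956
```

View pics/w8.png

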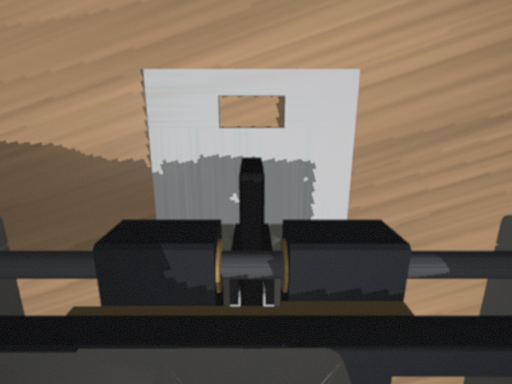

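View pics/s8c.png

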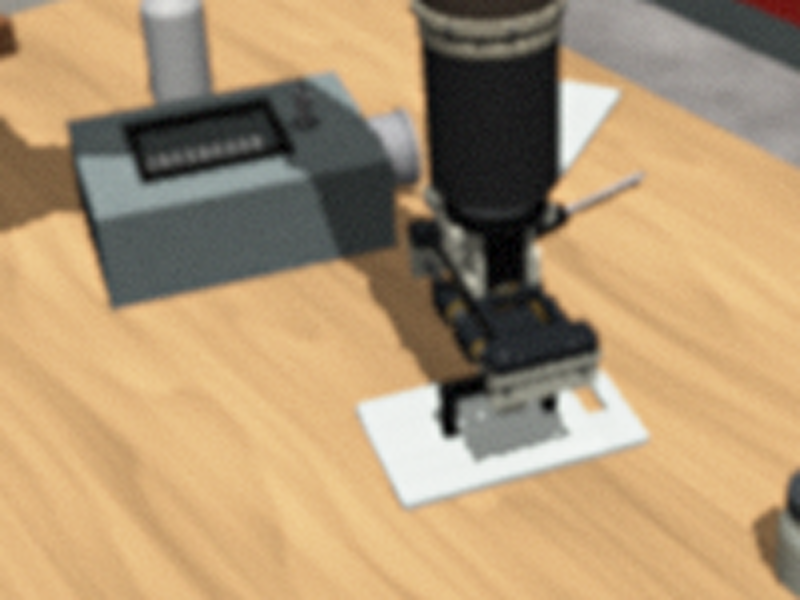

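The bar is gripped (width 11–12 mm) and the slot shows at (219..285, 95..128). I'll measure where the slot is relative to the tool.

```bash
python3 - <<'E'
from h import *
from scipy.spatial.transform import Rotation as R
z=np.load("w8.npz"); T,K=z['T'],z['K']; Rt=R.from_euler('xyz',z['rot'],degrees=True)
print('cam in tool',Rt.inv().apply(T[:3,3]-z['tcp']).round(4))
f=lambda u,v:Rt.inv().apply(onplane(u,v,.006,T,K)-z['tcp'])
C=np.array([f(*q) for q in((218.5,95),(285,95),(285,128),(218.5,128))]); print(C.round(4)); print('slot in tool',C.mean(0).round(4))
w=Rt.apply(C.mean(0))+z['tcp']; print('world',w)
z5=np.load("w5.npz"); R5=R.from_euler('xyz',z5['rot'],degrees=True); print('cam5',R5.inv().apply(z5['T'][:3,3]-z5['tcp']).round(4))
# panel edges
for u in (150,355): pass
a,b=f(143.5,69),f(153,190); a2,b2=f(359,69),f(351,190); print('edge dirs',[np.degrees(np.arctan2((p-q)[1],(p-q)[0])).round(2) for p,q in((a,b),(a2,b2))], 'far edge',np.degrees(np.arctan2((f(359,69)-f(143.5,69))[0],(f(359,69)-f(143.5,69))[1])).round(2),'x',a[0],a2[0])
cv2.imwrite('pics/w8c.png',cv2.resize(z['p'][60:220,130:370],None,fx=3.3,fy=3.3,interpolation=2))
E
```

```text
cam in tool [ 0.0718  0.0025 -0.1571]
[[ 0.0791 -0.016   0.021 ]
 [ 0.0791  0.0214  0.0211]
 [ 0.0609  0.0219  0.021 ]
 [ 0.0609 -0.0165  0.021 ]]
slot in tool [0.07   0.0027 0.021 ]
world [ 0.5648334  -0.20983625  0.006     ]
cam5 [ 0.0738 -0.0006 -0.1572]
edge dirs [np.float64(0.56), np.float64(-1.31)] far edge 0.02 x 0.09268992427601509 0.09273204121795535
```

View pics/w8c.png

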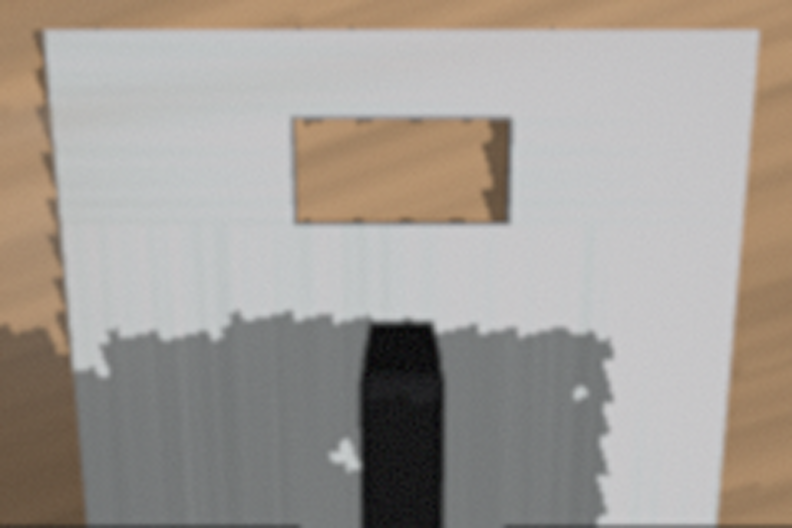

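```bash
python3 - <<'E'
from h import *
from scipy.spatial.transform import Rotation as R
for n in ('w1','w2','w3','w4','w5','w6','w7','w8'):
    z=np.load(n+".npz"); Rt=R.from_euler('xyz',z['rot'],degrees=True); d=z['T'][:3,3]-z['tcp']
    print(n,Rt.inv().apply(d).round(4), d.round(4), (Rt.inv().as_matrix()@z['T'][:3,:3])[:,2].round(4), z['tcp'].round(4))
E
```

```text
w1 [ 0.0718  0.0025 -0.1572] [ 0.0678 -0.0241  0.1571] [ 2.656e-01 -3.000e-04 -9.641e-01] [0.5445 0.1701 0.3005]
w2 [ 0.0735  0.0014 -0.1572] [ 0.0311 -0.0665  0.1572] [ 2.653e-01 -7.000e-04 -9.642e-01] [0.5595 0.1653 0.2019]
w3 [ 0.0735  0.0013 -0.1572] [ 0.0309 -0.0666  0.1572] [ 2.653e-01 -6.000e-04 -9.642e-01] [0.5601 0.1655 0.1039]
w4 [ 0.0738 -0.0005 -0.1572] [-0.0222 -0.0704  0.1571] [ 2.648e-01 -7.000e-04 -9.643e-01] [0.5586 0.1654 0.1039]
w5 [ 0.0738 -0.0006 -0.1572] [-0.0221 -0.0704  0.1572] [ 2.649e-01 -6.000e-04 -9.643e-01] [0.5582 0.1652 0.2434]
w6 [ 0.0719  0.0025 -0.1571] [ 0.068  -0.0249  0.1569] [ 2.657e-01 -2.000e-04 -9.641e-01] [ 0.4982 -0.1821  0.2497]
w7 [ 0.0718  0.0025 -0.1572] [ 0.0678 -0.0241  0.1571] [ 2.656e-01 -2.000e-04 -9.641e-01] [ 0.4982 -0.1866  0.11  ]
w8 [ 0.0718  0.0025 -0.1571] [ 0.0673 -0.024   0.1573] [ 2.657e-01 -2.000e-04 -9.641e-01] [ 0.499  -0.1858  0.0268]
```

A constant offset of about -2.3 mm in y shows up between the wrist camera's calibration and the measured TCP. It cancels out when I use differences. The slot sits at (0.0695, 0.0005) in the tool frame, which gives a target TCP of (0.4923, 0.1888) at yaw -18. The housing edges give (0.4922, 0.1889). I'll lift.

>>> {"api": "apply_moves", "payload": {
  "moves": [
    [0, 0, -0.05, 0, 0, 0],
    [0, 0, -0.2, 0, 0, 0],
    [0, 0, -0.4, 0, 0, 0],
    [0, 0, -0.6, 0, 0, 0],
    [0, 0, -0.8, 0, 0, 0],
    [0, 0, -1, 0, 0, 0],
    [0, 0, -1, 0, 0, 0],
    [0, 0, -1, 0, 0, 0]
  ]
}}

```text
time_s: 13.02
tcp_pos: [0.4977, -0.1852, 0.2263]
eef_rot: [179.9, -0.1, -17.8]
contact_force: [0.4, -1.0, -4.0]
gripper_width: 0.0114
```

```bash
python3 snap.py wrist w9; python3 plan.py .4923 .1888 .225 -18
```

```text
13.025 [ 0.4977 -0.1852  0.2263] [ 1.7994e+02 -9.0000e-02 -1.7840e+01] [  0.8   6.9 -17.5   0.1 -65.5  71.3] [ 0.4 -1.  -4. ] [-0.01  0.05 -0.05] 0.011448860515841616
13.075 [ 0.4975 -0.1852  0.2257] [ 1.7992e+02 -2.0000e-02 -1.7840e+01]
[-5.980e-01 -1.772e+00  1.000e-03] [ 0.001 -0.     0.002]
```

View pics/w9.png

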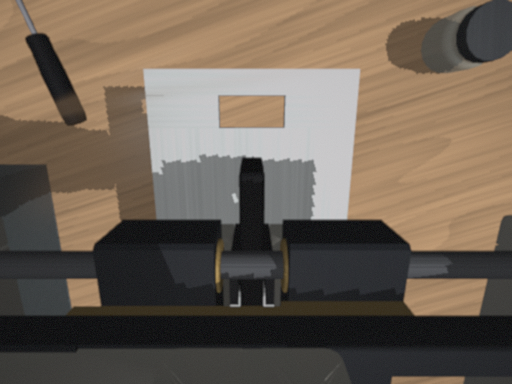

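The slot is at the same pixels as before, so the panel didn't slip when lifted. Now I'll carry it over, at a moderate speed.

>>> {"api": "apply_moves", "payload": {
  "moves": [
    [-0.06, -0.17, 0, 0, 0, 0],
    [-0.13, -0.38, 0, 0, 0, 0],
    [-0.2, -0.59, 0, 0, 0, 0],
    [-0.26, -0.77, 0, 0, 0, 0],
    [-0.3, -0.9, 0, 0, 0, 0],
    [-0.3, -0.9, 0, 0, 0, 0]
  ]
}}

```text
time_s: 13.82
tcp_pos: [0.4947, 0.0058, 0.2241]
eef_rot: [179.8, 0.1, -17.7]
contact_force: [-0.2, -0.3, -3.6]
gripper_width: 0.0115
```

```bash
python3 plan.py .4923 .1888 .225 -18
```

```text
13.825 [0.4947 0.0058 0.2241] [ 1.7984e+02  1.1000e-01 -1.7700e+01]
[-0.29  -0.868 -0.007] [0.002 0.001 0.003]
```

>>> {"api": "apply_moves", "payload": {
  "moves": [
    [-0.06, -0.17, 0, 0, 0, 0.003],
    [-0.13, -0.38, 0, 0, 0, 0.003],
    [-0.19, -0.57, 0, 0, 0, 0.003],
    [-0.25, -0.75, 0, 0, 0, 0.003],
    [-0.29, -0.868, 0, 0, 0, 0.003],
    [-0.29, -0.868, 0, 0, 0, 0.003],
    [-0.29, -0.868, 0, 0, 0, 0.003]
  ]
}}

```text
time_s: 14.7
tcp_pos: [0.4919, 0.1879, 0.2229]
eef_rot: [179.7, 0.2, -18.0]
contact_force: [0.1, -0.9, -3.3]
gripper_width: 0.0113
```

```bash
python3 snap.py wrist w10; python3 plan.py .4923 .1888 .18 -18
```

```text
14.7 [0.4919 0.1879 0.2229] [ 1.7974e+02  1.6000e-01 -1.7990e+01] [ 42.3   6.9 -18.   -0.  -65.4  29.8] [ 0.1 -0.9 -3.3] [ 0.03 -0.07 -0.  ] 0.011300256836676079
14.75 [0.4921 0.1878 0.2231] [ 1.7976e+02  1.4000e-01 -1.8010e+01]
[ 0.    -0.006  0.215] [ 0.003  0.002 -0.   ]
```

View pics/w10.png

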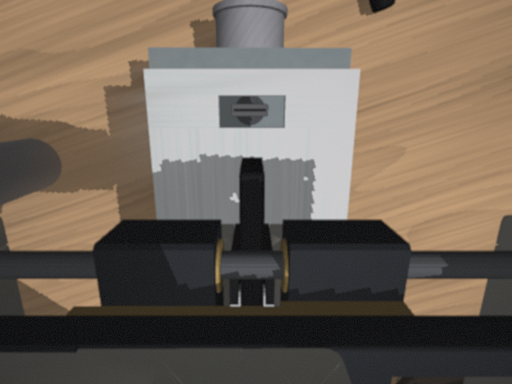

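The head shows at (251,109) inside the slot (219..285, 95..128), so the alignment looks good. I'll work out the exact offset.

```bash
python3 - <<'E'
from h import *
from scipy.spatial.transform import Rotation as R
z=np.load("w10.npz"); T,K=z['T'],z['K']; Rt=R.from_euler('xyz',z['rot'],degrees=True)
cv2.imwrite('pics/w10c.png',cv2.resize(z['p'][80:140,205:300],None,fx=8,fy=8,interpolation=2))
g=lambda u,v,h:Rt.inv().apply(onplane(u,v,h,T,K)-z['tcp'])
C=np.mean([g(*q,z['tcp'][2]-.0208) for q in((218.5,95),(285,95),(285,128),(218.5,128))],0)
print('slot',C.round(4),'head',g(250.5,109.5,.126).round(4))
E
```

```text
slot [0.07   0.0027 0.0206] head [0.071  0.0017 0.0967]
```

View pics/w10c.png

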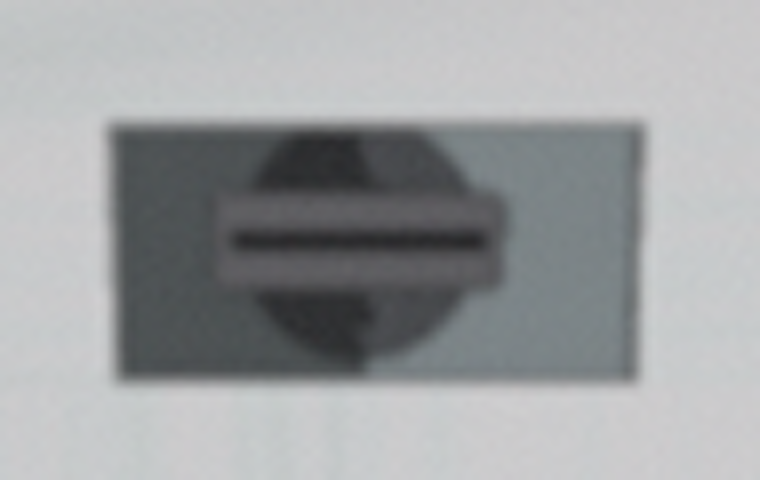

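Shift +1 mm in tool x and -1.9 mm in tool y, then go down to just above the head.

>>> {"api": "apply_moves", "payload": {
  "moves": [
    [0.004, -0.009, 0.1, 0.003, 0.002, 0],
    [0.004, -0.009, 0.2, 0.003, 0.002, 0],
    [0.004, -0.009, 0.3, 0.003, 0.002, 0],
    [0.004, -0.009, 0.32, 0.003, 0.002, 0],
    [0.004, -0.009, 0.32, 0.003, 0.002, 0]
  ]
}}

```text
time_s: 15.38
tcp_pos: [0.4934, 0.1885, 0.1594]
eef_rot: [-180.0, -0.0, -18.0]
contact_force: [-0.1, -1.2, -2.2]
gripper_width: 0.0114
```

```bash
python3 snap.py wrist w11; python3 plan.py .4923 .1888 .14 -18; python3 -c "
import cv2;p=cv2.imread('pics/w11.png');cv2.imwrite('pics/w11c.png',cv2.resize(p[80:140,205:300],None,fx=8,fy=8,interpolation=2))"
```

```text
15.375 [0.4934 0.1885 0.1594] [-1.7998e+02 -5.0000e-02 -1.8040e+01] [ 42.2   9.9 -23.3   0.  -56.7  29.7] [-0.1 -1.2 -2.2] [0.05 0.   0.03] 0.011432423901624147
15.425 [0.4936 0.1889 0.1598] [-1.7994e+02 -7.0000e-02 -1.8030e+01]
[-0.006  0.002  0.099] [-0.001 -0.001 -0.   ]
```

View pics/w11c.png

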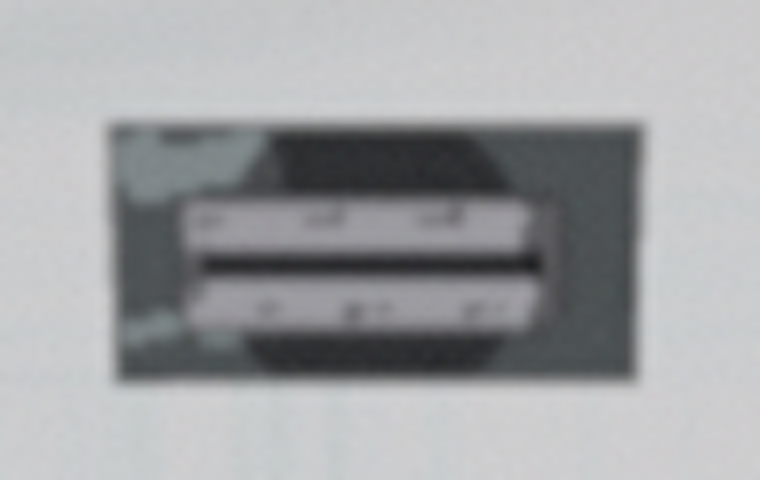

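The head now fills the centre of the slot, at (368,264) against a slot centre of (377,251). The offset is about 1 mm or less. I'll go down to just above the gasket.

>>> {"api": "apply_moves", "payload": {
  "moves": [
    [-0.005, -0.002, 0, 0, 0, 0],
    [-0.005, -0.002, 0.04, 0, 0, 0],
    [-0.005, -0.002, 0.08, 0, 0, 0],
    [-0.005, -0.002, 0.12, 0, 0, 0],
    [-0.005, -0.002, 0.15, 0, 0, 0],
    [-0.005, -0.002, 0.15, 0, 0, 0],
    [-0.005, -0.002, 0.15, 0, 0, 0]
  ]
}}

```text
time_s: 16.3
tcp_pos: [0.493, 0.1897, 0.13]
eef_rot: [-179.9, -0.1, -18.0]
contact_force: [1.1, -0.3, -3.2]
gripper_width: 0.0114
```

```bash
python3 snap.py wrist w12; python3 -c "
import cv2;p=cv2.imread('pics/w12.png');cv2.imwrite('pics/w12c.png',cv2.resize(p[40:240,130:380],None,fx=3.0,fy=3.0,interpolation=2))"
```

```text
16.3 [0.493  0.1897 0.13  ] [-1.7993e+02 -9.0000e-02 -1.8030e+01] [ 42.4  11.7 -25.5   0.1 -52.7  29.6] [ 1.1 -0.3 -3.2] [-0.03 -0.07 -0.05] 0.01144947191422071
```

View pics/w12c.png

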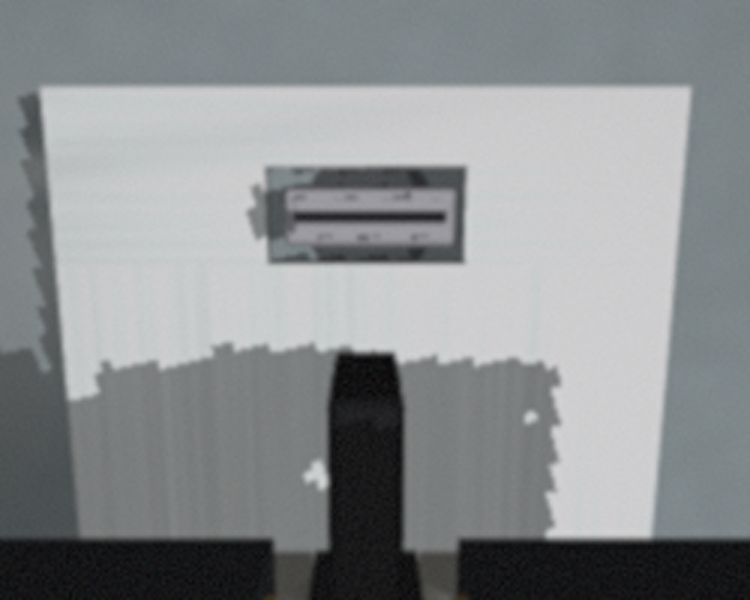

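The head stands well clear inside the slot. Now I'll press down gently onto the gasket.

>>> {"api": "apply_moves", "payload": {
  "moves": [
    [0, 0, 0.01, 0, 0, 0],
    [0, 0, 0.02, 0, 0, 0],
    [0, 0, 0.03, 0, 0, 0],
    [0, 0, 0.04, 0, 0, 0],
    [0, 0, 0.05, 0, 0, 0],
    [0, 0, 0.05, 0, 0, 0]
  ]
}}

```text
time_s: 17.1
tcp_pos: [0.4932, 0.1898, 0.1204]
eef_rot: [-179.9, -0.1, -18.0]
contact_force: [-4.3, -0.1, 5.4]
gripper_width: 0.0113
```

```bash
python3 plan.py .4923 .1888 .1168 -18; python3 -c "
from plant import status;s=status.get_state();print(s['contact_force'],s['moment'])"
```

```text
17.1 [0.4932 0.1898 0.1204] [-1.799e+02 -1.100e-01 -1.802e+01]
[-0.003  0.006  0.018] [-0.001 -0.001 -0.   ]
[-4.26754324 -0.053194    5.39101638] [-0.14779818  1.25783704 -0.01001505]
```

>>> {"api": "apply_moves", "payload": {
  "moves": [
    [0, 0, 0.008, 0, 0, 0],
    [0, 0, 0.014, 0, 0, 0],
    [0, 0, 0.02, 0, 0, 0],
    [0, 0, 0.02, 0, 0, 0],
    [0, 0, 0.02, 0, 0, 0]
  ]
}}

```text
time_s: 17.73
tcp_pos: [0.4932, 0.1898, 0.1169]
eef_rot: [-179.9, -0.1, -18.0]
contact_force: [-4.8, -0.5, 7.2]
gripper_width: 0.0112
```

```bash
python3 plan.py .4923 .1888 .1168 -18; python3 -c "
from plant import status;s=status.get_state();print(s['contact_force'],s['moment'])"; python3 snap.py side s13;python3 snap.py scene c13;python3 snap.py wrist w13; python3 -c "
import cv2,numpy as np
a=cv2.imread('pics/s13.png')[140:230,130:260];b=cv2.imread('pics/c13.png')[110:200,195:325]
cv2.imwrite('pics/m13.png',np.hstack([cv2.resize(x,(395,273),interpolation=2) for x in(a,b)]))"
```

```text
17.725 [0.4932 0.1898 0.1169] [-1.7989e+02 -1.2000e-01 -1.8010e+01]
[-0.003  0.006  0.   ] [-0.001 -0.001 -0.   ]
[-4.76046279 -0.53213488  7.23628275] [-0.23435195  1.61813461  0.00997874]
17.725 [0.4932 0.1898 0.1169] [-1.7989e+02 -1.2000e-01 -1.8010e+01] [ 42.4  12.5 -26.4   0.1 -50.9  29.6] [-4.8 -0.5  7.2] [-0.23  1.62  0.01] 0.011229273537081698
17.775 [0.4932 0.1898 0.1169] [-1.7989e+02 -1.2000e-01 -1.8000e+01] [ 42.4  12.5 -26.4   0.1 -50.9  29.6] [-4.8 -0.5  7.1] [-0.23  1.65 -0.03] 0.011651716154638501
17.825 [0.4932 0.1898 0.1169] [-1.7989e+02 -1.2000e-01 -1.8010e+01] [ 42.4  12.5 -26.4   0.1 -50.9  29.6] [-4.8 -0.2  8.3] [-0.18  1.63 -0.04] 0.011607309087772678
```

View pics/m13.png

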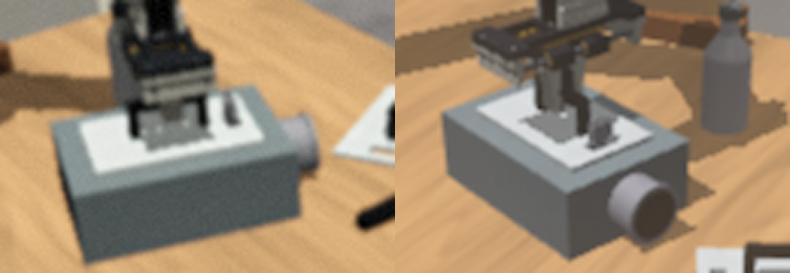

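View pics/w13.png

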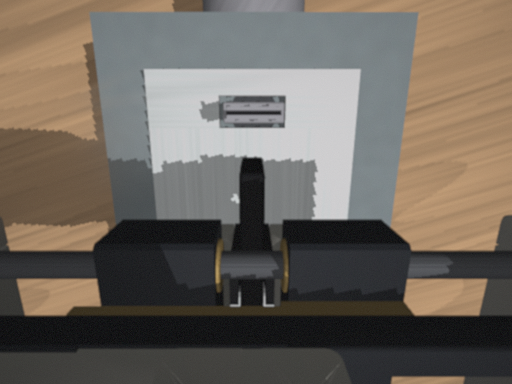

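The panel is on the housing with the head through the slot. The net push is about 10.5 N, almost fully squeezed. I'll press on until the force rises steeply.

>>> {"api": "apply_moves", "payload": {
  "moves": [
    [0, 0, 0.005, 0, 0, 0],
    [0, 0, 0.01, 0, 0, 0],
    [0, 0, 0.01, 0, 0, 0],
    [0, 0, 0.01, 0, 0, 0]
  ]
}}

```text
time_s: 18.38
tcp_pos: [0.4932, 0.1898, 0.1167]
eef_rot: [-179.9, -0.2, -18.0]
contact_force: [-9.9, -1.2, 19.7]
gripper_width: 0.0116
```

>>> {"api": "apply_moves", "payload": {
  "moves": [
    [0, 0, 0.005, 0, 0, 0],
    [0, 0, 0.01, 0, 0, 0],
    [0, 0, 0.01, 0, 0, 0],
    [0, 0, 0.01, 0, 0, 0]
  ]
}}

```text
time_s: 18.88
tcp_pos: [0.4932, 0.1898, 0.1167]
eef_rot: [-179.8, -0.2, -17.9]
contact_force: [-10.3, -1.7, 20.8]
gripper_width: 0.0115
```

The TCP has stopped at 0.1167 against an expected flush value of 0.1168. The force jumped to about 23 N net, so there is hard contact with the frame. The pitch of -0.2° is close to the -0.15° at the grasp on the flat bench, so the panel lies flat. I'll hold for a second and check for drift.

>>> {"api": "apply_moves", "payload": {
  "moves": [
    [0, 0, 0.01, 0, 0, 0],
    [0, 0, 0.01, 0, 0, 0],
    [0, 0, 0.01, 0, 0, 0],
    [0, 0, 0.01, 0, 0, 0],
    [0, 0, 0.01, 0, 0, 0],
    [0, 0, 0.01, 0, 0, 0],
    [0, 0, 0.01, 0, 0, 0],
    [0, 0, 0.01, 0, 0, 0]
  ]
}}

```text
time_s: 19.88
tcp_pos: [0.4933, 0.1898, 0.1167]
eef_rot: [-179.8, -0.3, -17.9]
contact_force: [-10.4, -1.4, 21.1]
gripper_width: 0.0114
```

```bash
python3 snap.py wrist w14; python3 snap.py scene c14; python3 - <<'E'
from h import *
for n in('w14','c14'):
    p,d,T,K=load(n); W=world(d,T,K)
    c=np.array([.4905,.1870]); y=np.radians(-18);ex=np.array([np.cos(y),np.sin(y)]);ey=np.array([-ex[1],ex[0]])
    q=W[...,:2]-c; u=q@ex;v=q@ey;Z=W[...,2]
    for nm,m in(('panel+y',(u>.02)&(u<.055)&(v>.03)&(v<.055)),('panel-y',(u>.02)&(u<.055)&(v<-.03)&(v>-.055)),('panel+x',(u>.084)&(u<.092)&(abs(v)<.05)),('frame+y',(u>0)&(u<.06)&(v>.066)&(v<.086)),('frame-y',(u>0)&(u<.06)&(v<-.066)&(v>-.086)),('frame+x',(u>.1)&(u<.12)&(abs(v)<.05))):
        m=m&(abs(Z-.09)<.02); print(n,nm,m.sum(),np.median(Z[m]).round(4) if m.any() else None)
cv2.imwrite('pics/w14c.png',cv2.resize(load('w14')[0][40:240,130:380],None,fx=3,fy=3,interpolation=2))
E
```

```text
19.875 [0.4933 0.1898 0.1167] [-179.8    -0.26  -17.9 ] [ 42.4  12.4 -26.6   0.2 -50.7  29.6] [-10.4  -1.4  21.1] [-0.46  3.95 -0.06] 0.011388183961570554
19.925 [0.4932 0.1898 0.1167] [-179.81   -0.26  -17.9 ] [ 42.4  12.4 -26.6   0.2 -50.7  29.6] [-9.9 -0.9 21.8] [-0.49  3.98 -0.09] 0.011718714383083858
w14 panel+y 2342 0.095
w14 panel-y 2366 0.095
w14 panel+x 2695 0.095
w14 frame+y 2770 0.089
w14 frame-y 2741 0.089
w14 frame+x 6982 0.089
c14 panel+y 9 0.0962
c14 panel-y 45 0.0963
c14 panel+x 33 0.0968
c14 frame+y 25 0.0912
c14 frame-y 94 0.0891
c14 frame+x 85 0.0909
```

View pics/w14c.png

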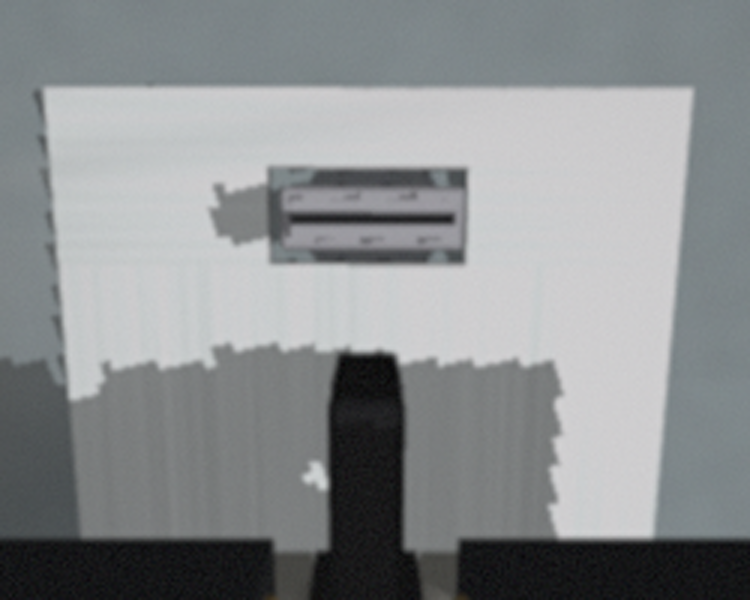

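The panel's top is 6.0 mm above the frame at all three measured places, which is exactly its thickness, so it is flush. The head is free in the slot and the arm is steady. I'll hand in.

```bash
python3 -c "
from plant import r,status
print(r.close_job()); s=status.get_state(); print(s['time_s'],s['tcp_pos'],s['contact_force'],s['gripper_width'])"
```

```text
the job is handed in; nothing more can be done
None
the job is handed in; nothing more can be done
```

The filter panel is on, pressed flush against the frame, and the arm is still holding it there so you can lock it. I handed the job in at about 20 s of the 62 s allowed.

**What I did:**
- **Fastener:** I turned it about 44° clockwise, until its head lay along the housing's y axis. The camera showed it within about 0.5° of that.
- **Panel:** I took the one nearest the robot by its handle and set it down with its slot over the fastener. I didn't touch the look-alike panel or the other things on the bench.

**Last checks:**
- **Flush:** the wrist camera's depth shows the panel's top 6.0 mm above the frame at all three places I measured, which is exactly the panel's thickness. The gripper also stopped where a fully seated panel should put it (0.1167 m against 0.1168 m expected).
- **Pressure:** the arm pushes down with about 23 N after allowing for the panel's weight; the gasket needs 11 N. It held steady for a second with a 55 N grip.
- **Slot:** the fastener head stands free inside it.

**What disagreed:**
- **Sideways force:** there is about 10 N of it at the wrist while pressing, but nothing was drifting.
- **Camera offset:** the wrist camera's calibration was about 2 mm off the measured gripper position. I corrected for that by using differences.
- **Scene camera:** its depth was noisier, putting the panel's top 5–7 mm above the frame.

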